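Stand up the toppled pill vial and lock its push-and-turn cap

TASK

A pill vial handed in at the lost-property counter has been knocked over with its cap on but not locked. Stand it upright on the dark rubber counter mat and lock its cap: push the cap down and, keeping it down, turn it clockwise (seen from above) as far as it goes, so that it springs back up locked. Let go, and leave all the other things on the counter where they are.

Things in the scene. Friction and masses are not known exactly. Their poses are not given: they have to be found in the camera images.
- vial: Amber pill vial, white cap, paper label; 100 mm tall overall, 0.14 to 0.28 kg. Origin: centre of its underside; its z axis runs from foot to cap (up when it stands). Starts lying on the mat on its foot rim and its wider cap, cap end pointing anywhere up to 92 degrees either side of the mat's x axis. Loose: rolls if pushed from one side; mat friction holds it while the cap is pushed and turned.
- vial_mid (a point): Point on the vial's axis 55 mm from its foot, near the upper end of its round 50 mm diameter body (0 to 70 mm from the foot; a bare 41 mm neck shows from 70 to 77 mm, then the 56 mm cap). A good place to hold it across the body. Lying, it is about 30 mm above the table, the vial's axis 2 degrees off level with the cap end higher. z along the vial.
- cap_top (a point): Centre of the cap's top face, 100 mm from the foot when not pushed; z along the vial. Ribbed round white cap, 56 mm diameter, 23 mm high, covering 77 to 100 mm of the vial; it cannot come off. A red pointer line on its side and top rim stands near the vial's white tick when open, near the blue tick when locked (both ticks on the body just below the neck; on the upper side at the start).
- press (a joint): How far the cap is pushed down towards the vial, in m: 0 up (sprung), 0.006 fully down. The spring takes about 3 N to start and 11 N fully down. Let go while turned only part way, the cap stays down, caught under the neck's lugs, and is not locked.
- cap (a joint): Turn of the cap on the vial, in rad, clockwise seen from above the standing vial: 0 to 0.15 at the start (open), stop at 1.05. Lugs on the neck block it from about 0.2 to 0.85 unless the cap is pushed down more than 3 mm: push fully and keep pushing while turning to the stop, then let it rise: it is up again and cannot turn back below about 0.8: locked. Turning takes about 0.03 N m.
- mat: Dark grey, non-slip ribbed rubber counter mat, fixed, 320 mm (its x) by 580 mm (its y), 3 mm thick. Origin: centre of its underside, on the table; its x axis points roughly away from the robot. Its upper face is at 0.003 m.
- phone: Bystander lying on the mat: black phone 150 x 73 x 9 mm with a manila tag banded on. Origin: centre of its underside; long side along its x.
- wallet: Bystander lying on the mat: brown folded wallet 112 (its x) x 92 x 20 mm with a manila tag. Origin: centre of its underside.
- phone_blue: Bystander on the table beyond the mat: blue phone 150 (its x) x 73 x 9 mm with a manila tag. Origin: centre of its underside.
- glasses_case: Bystander on the table beyond the mat: dark glasses case 66 x 165 (its y) x 40 mm. Origin: centre of its underside.
- stapler: Bystander on the table beyond the mat: red and black stapler 145 (its x) x 36 x 60 mm. Origin: centre of its underside.
- flask: Bystander standing on the table to the left of the mat: green flask with black lid, 72 mm diameter, 208 mm tall. Origin: centre of its underside.
- pen_pot: Bystander standing on the table to the right of the mat: dark round pot of pens, 76 mm diameter, 100 mm tall (150 mm with the pens). Origin: centre of its underside.
Mind the look-alikes: they are no part of the job. What is shaped like the vial but pink is not meant.

How it is judged:
By the outcome, as a careful person would: the job done as asked, in the order asked, and still so for the second after the job is handed in, with the robot touching nothing.
It also fails if it takes over 48 s, if anything falls off the work surface, if the arm or the gripper's body presses on something with over 40 N, if the wrist force passes 120 N, or if a joint passes its speed limit or range.

ROBOT

A 6-joint arm with a two-finger parallel gripper is mounted at the origin on the work surface. World frame = base frame: x ahead of the robot, y to its left, z up, the work surface at z = 0. Lengths are in m, angles in degrees, forces in N, time in s.
With the tool pointing down it reaches from about 0.25 to 0.725 m from the base axis. Payload 9.7 kg.
Tool frame: the origin (TCP) lies at the very end of the fingers, on their centre line; the grasp point (between the pads) lies 19 mm behind it; z points along the fingers, y is the line along which they close (so a half turn about z gives the same grasp; the last joint's range is limited). The gripper opens to 85 mm and grips with 20 to 120 N. Pads are 22 mm wide; open, the fingers measure 114 mm over their backs; the gripper's body (76 mm by 85 mm) begins 54 mm behind the grasp point. The pads swing forward as they close: fully open they stand 13 mm farther back than shut.
Start: joints at [-64.229, 4.979, 10.078, 95.1, 0, 90], TCP at [0.239, -0.495, 0.231] pointing down, gripper open.
Joint ranges: [-179.16, 179.16], [-48.56, 103.87], [-65.8, 70.77], [-126.05, 130.52], [-82.76, 87.17], [-180, 180]. Speed limits (degrees/s): [127.2, 127.2, 147.25, 180, 180, 180].

INTERFACE

Orientations are given as [roll, pitch, yaw] about the fixed x, y, z axes, in that order (R = Rz(yaw) Ry(pitch) Rx(roll)).
In Python, from workcell import telemetry, optics, workorder gives the robot as it stands.
- The arm moves only by the shell command python3 -m handwheel 'ROWS' [FORCE]. ROWS is JSON, a list of rows, each an object of numbers: "tx", "ty", "tz": the shift along the tool's x, y, z in m; "ax", "ay", "az": the turn, a rotation vector about the tool's x, y, z in degrees; "jaw": the gripper command: -1 is shut, 1 is fully open, values between are in proportion. A call has exactly 10 rows; each row shifts and turns the commanded pose from where the row before left it, along the tool's axes as they then stand; what a row does not reach is not made up. A row lasts 1/8 s, in which the tool goes at most 62.5 mm and 10.7 degrees, less where a joint would pass 70% of its speed; a pose out of reach is approached as far as the arm can. A call is refused whole if a number of a shift passes 0.0625 or a number of a turn 10.7, either way. A call with a gripper value outside its range is refused whole. The fingers move at their own pace and stop on an object; FORCE is the grip in N (left out, the last holds). Time passes only in rows, so rows that do not move let the fingers close, or fill a call up. It gives the time, the measured TCP pose, the force, the opening and the grip force at its end, in the units of the state.
- telemetry.get_obs(): the state, without advancing time (a new reading comes with each control period).
- optics.camera(name): name is "scene" or "top"; returns a dict with "color" (420x560x3 uint8, red, green, blue), "K" (3x3 intrinsics, pixels), "extrinsics" (4x4, takes a point from camera to world coordinates). Camera axes: x right, y down, z forward; pixel columns grow to the right and rows downward; lengths in m; the calibration is good to about 2 mm. A picture is of the moment at which its call begins. There is no depth.
- workorder.job_done(): hands the job in; it is judged then, once.
The state is a dict: "time": time; "q": joint angles; "qd": joint speeds; "joint_efforts": joint torques, N m; "ee_pos": TCP position; "tcp_rot": TCP orientation; "wrist_force": force on the tool from outside, world axes, zero at the start; "torque": the same for the moment, N m; "opening": finger opening in m; "grasp_force": force on a finger pad.
Only numpy, scipy, OpenCV 4.12 (cv2) and the standard library are available. Lean on these libraries where they do the work, as an engineer would, in place of code of your own. Each camera call takes 0.05 s, during which the arm holds its last target. There are 200 camera calls.

## Working session

There is one attempt and no reset: what is moved stays moved. The work goes in short steps, Python scripts to look and compute and a shell command to move; the robot and the scene stay as the last step left them, time stands still between calls to the robot, and variables do not carry over. Pictures are saved under pics/ and viewed, at most 10 in all, crops included, and the job is handed in when it is done.

```bash
ls; mkdir -p pics
python3 - <<'E'
from workcell import telemetry, optics
import cv2,pickle
o=telemetry.get_obs();print({k:o[k] for k in('time','ee_pos','tcp_rot','opening','wrist_force')})
for n in('scene','top'):
    c=optics.camera(n);cv2.imwrite(f'pics/{n}0.png',c['color'][:,:,::-1]);pickle.dump(c,open(n+'.pkl','wb'));print(c['K'],c['extrinsics'])
E
```

```text
pics
{'time': 0.0, 'ee_pos': array([ 0.23902892, -0.49508782,  0.23059033]), 'tcp_rot': array([-1.79925263e+02,  7.13084493e-04,  2.57696998e+01]), 'opening': 0.08513546954150304, 'wrist_force': array([-0.56900098,  0.86040784,  0.36050875])}
[[391.83437151   0.         278.11981505]
 [  0.         391.83437151 214.78686017]
 [  0.           0.           1.        ]] [[-0.44520551  0.71831976 -0.53461087  1.06984104]
 [ 0.89523879  0.36935832 -0.24924271  0.25640242]
 [ 0.01842701 -0.58956862 -0.80750808  0.92160569]
 [ 0.          0.          0.          1.        ]]
[[390.31965599   0.         271.89313481]
 [  0.         390.31965599 208.43640826]
 [  0.           0.           1.        ]] [[ 5.35735788e-03 -9.88320313e-01  1.52296610e-01  3.41258916e-01]
 [-9.99496558e-01 -5.29535181e-04  3.17230331e-02 -2.48237298e-02]
 [-3.12718716e-02 -1.52389889e-01 -9.87825588e-01  1.10885367e+00]
 [ 0.00000000e+00  0.00000000e+00  0.00000000e+00  1.00000000e+00]]
```

View pics/top0.png

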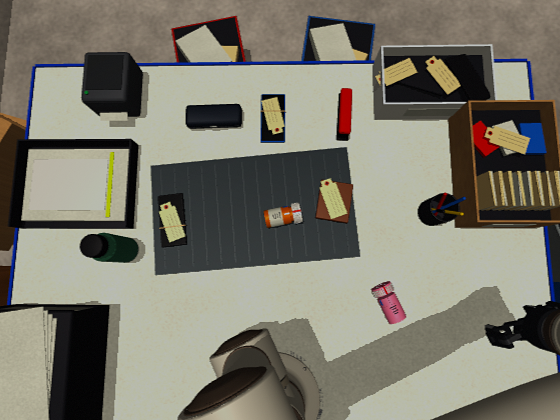

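View pics/scene0.png

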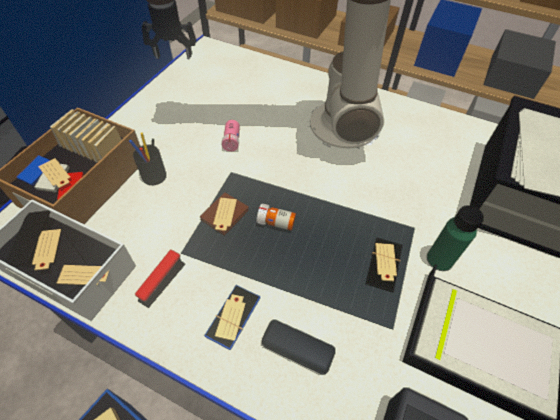

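The top view shows the amber vial at about (283,215), its white cap to the right near (298,213), with the wallet at (334,200). The phone is at (172,220), and the pink decoy is off the mat at (388,302).

```bash
cat > h.py <<'E'
import numpy as np,cv2
from workcell import telemetry, optics
def ray(c,u,v,z):
    E=c['extrinsics'];d=E[:3,:3]@np.linalg.solve(c['K'],[u,v,1.]);o=E[:3,3]
    return o+d*(z-o[2])/d[2]
def proj(c,p):
    E=c['extrinsics'];q=c['K']@(E[:3,:3].T@(np.asarray(p)-E[:3,3]));return q[:2]/q[2]
def amber(c,box=None):
    h=cv2.cvtColor(c['color'],cv2.COLOR_RGB2HSV)
    m=cv2.inRange(h,(4,140,90),(20,255,255))
    if box: 
        k=np.zeros_like(m);x,y,w,hh=box;k[y:y+hh,x:x+w]=255;m&=k
    return m
def st():
    o=telemetry.get_obs();print({k:np.round(o[k],4) for k in('time','q','ee_pos','tcp_rot','wrist_force','torque','opening','grasp_force')})
E
python3 - <<'E'
from h import *
import pickle
tiles=[]
for n,box,cb in(('top',(255,195,50,40),(255,190,64,50)),('scene',(245,190,60,55),(245,195,60,45))):
    c=pickle.load(open(n+'.pkl','rb'));m=amber(c,box)
    P=cv2.findNonZero(m);r=cv2.minAreaRect(P);print(n,len(P),r,np.round(cv2.boxPoints(r),1).tolist())
    h=cv2.cvtColor(c['color'],cv2.COLOR_RGB2HSV);w=cv2.inRange(h,(0,0,120),(179,90,255))
    k=np.zeros_like(w);x,y,ww,hh=cb;k[y:y+hh,x:x+ww]=255;w&=k
    nn,l,s,ce=cv2.connectedComponentsWithStats(w);print(s[1:].tolist(),ce[1:].round(1).tolist())
    for p in cv2.boxPoints(r): print(' ',ray(c,*p,0.03).round(3))
    for i in range(1,nn):
        if s[i,4]>30:print('white',ray(c,*ce[i],0.04).round(3))
    tiles.append(cv2.resize(c['color'][y-8:y+52,x-5:x+75],(800,600)[0:1]*1+(600,),interpolation=cv2.INTER_CUBIC)[:,:,::-1])
c=pickle.load(open('top.pkl','rb'))
for n,p in dict(matA=(152,166),matB=(348,148),matC=(360,256),matD=(157,274),wall=(334,200),phone=(172,220),wl=(316,213),wl2=(321,179)).items():print(n,ray(c,*p,0.003).round(3))
cv2.imwrite('pics/crop.png',cv2.resize(np.hstack(tiles),(800,300)))
E
```

```text
top 225 ((278.4379577636719, 215.9815673828125), (16.79924964904785, 28.44286346435547), 79.99201965332031) [[263.0, 210.1999969482422], [291.0, 205.1999969482422], [293.8999938964844, 221.8000030517578], [265.8999938964844, 226.6999969482422]]
[[291, 203, 10, 8, 56], [268, 208, 15, 18, 187], [284, 213, 6, 2, 8], [293, 212, 9, 11, 85]] [[295.1, 206.5], [274.9, 216.5], [286.2, 213.4], [297.3, 216.7]]
  [0.503 0.035 0.03 ]
  [ 0.517 -0.044  0.03 ]
  [ 0.47  -0.052  0.03 ]
  [0.456 0.026 0.03 ]
white [ 0.512 -0.055  0.04 ]
white [0.484 0.001 0.04 ]
white [ 0.483 -0.061  0.04 ]
scene 212 ((268.9896545410156, 214.8394012451172), (50.389671325683594, 17.203744888305664), 14.743562698364258) [[242.39999389648438, 216.6999969482422], [246.8000030517578, 200.10000610351562], [295.5, 212.89999389648438], [291.20001220703125, 229.60000610351562]]
[[257, 204, 12, 20, 163], [275, 209, 16, 19, 209], [270, 210, 5, 2, 8], [270, 219, 1, 1, 1]] [[261.9, 213.4], [282.5, 217.7], [272.0, 210.5], [270.0, 219.0]]
  [ 0.531 -0.105  0.03 ]
  [ 0.474 -0.123  0.03 ]
  [0.451 0.022 0.03 ]
  [0.508 0.035 0.03 ]
white [ 0.503 -0.058  0.04 ]
white [ 0.49 -0.    0.04]
matA [0.638 0.365 0.003]
matB [ 0.69  -0.211  0.003]
matC [ 0.377 -0.236  0.003]
matD [0.324 0.334 0.003]
wall [ 0.536 -0.167  0.003]
phone [0.478 0.298 0.003]
wl [ 0.499 -0.115  0.003]
wl2 [ 0.598 -0.131  0.003]
```

View pics/crop.png

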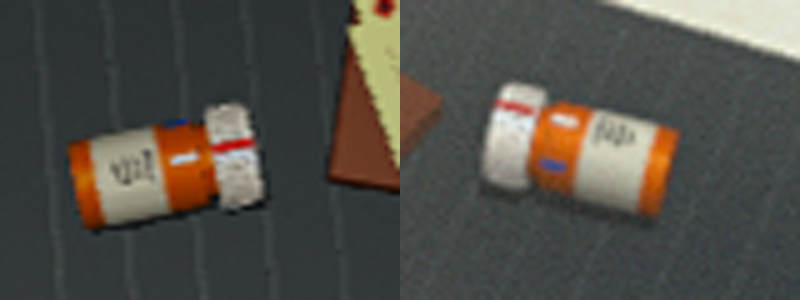

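The crops show the vial's foot centre at about (267,219) in the top view and its cap end at (301,212). The red pointer is next to the white tick, so the cap is open. I'll move above the vial now.

```bash
cat >> h.py <<'E'
from scipy.spatial.transform import Rotation as Ro
def go(p,R):
    o=telemetry.get_obs();R0=Ro.from_euler('xyz',o['tcp_rot'],degrees=True)
    print('shift(tool now)',R0.inv().apply(np.asarray(p)-o['ee_pos']).round(4),'turn',(R0.inv()*R).as_rotvec(degrees=True).round(2),
      'shift in target axes',R.inv().apply(np.asarray(p)-o['ee_pos']).round(4))
def frame(yaw,t):  # tool: down, x at azimuth yaw, then turned t about tool y
    return Ro.from_euler('xyz',[180,0,yaw],degrees=True)*Ro.from_euler('y',t,degrees=True)
E
python3 - <<'E'
from h import *
import pickle
c=pickle.load(open('top.pkl','rb'))
f=ray(c,266.8,219.4,.028);k=ray(c,300.8,212.4,.032);d=k-f;print(f,k,np.linalg.norm(d),np.degrees(np.arctan2(d[1],d[0])))
E
python3 -m handwheel '[{"tx":0.0427,"ty":-0.0311,"jaw":1},{"tx":0.0427,"ty":-0.0311,"jaw":1},{"tx":0.0427,"ty":-0.0311,"jaw":1},{"tx":0.0427,"ty":-0.0311,"jaw":1},{"tx":0.0427,"ty":-0.0311,"jaw":1},{"tx":0.0427,"ty":-0.0311,"jaw":1},{"tx":0.0427,"ty":-0.0311,"jaw":1},{"tx":0.0427,"ty":-0.0311,"jaw":1},{"tx":0.0427,"ty":-0.0311,"jaw":1},{"tx":0.0427,"ty":-0.0311,"jaw":1}]' 40
python3 -m handwheel '[{"az":-9.5,"jaw":1},{"az":-9.5,"jaw":1},{"az":-9.5,"jaw":1},{"az":-9.5,"jaw":1},{"az":-9.5,"jaw":1},{"az":-9.5,"jaw":1},{"az":-9.5,"jaw":1},{"az":-9.5,"jaw":1},{"tz":0.03,"jaw":1},{"jaw":1}]'
python3 -c "
from h import *
st()"
```

```text
[0.47691469 0.02394962 0.028     ] [ 0.49616733 -0.0707613   0.032     ] 0.09673067045325343 -78.50959272612474
{'time': np.float64(0.1), 'q': array([-6.42267e+01,  5.00720e+00,  1.00375e+01,  9.50986e+01,
        1.60000e-03,  9.00015e+01]), 'ee_pos': array([ 0.2391, -0.4951,  0.2306]), 'tcp_rot': array([-1.799317e+02, -1.600000e-03,  2.577180e+01]), 'wrist_force': array([ 0.1474, -0.4176, -0.3588]), 'torque': array([-0.0553,  0.0021, -0.0104]), 'opening': np.float64(0.0857), 'grasp_force': np.float64(0.0)}$[0]: bad value
$[0]: bad value
```

```bash
python3 -m handwheel '[{"tx":0.0427,"ty":-0.0311,"tz":0,"ax":0,"ay":0,"az":0,"jaw":1},{"tx":0.0427,"ty":-0.0311,"tz":0,"ax":0,"ay":0,"az":0,"jaw":1},{"tx":0.0427,"ty":-0.0311,"tz":0,"ax":0,"ay":0,"az":0,"jaw":1},{"tx":0.0427,"ty":-0.0311,"tz":0,"ax":0,"ay":0,"az":0,"jaw":1},{"tx":0.0427,"ty":-0.0311,"tz":0,"ax":0,"ay":0,"az":0,"jaw":1},{"tx":0.0427,"ty":-0.0311,"tz":0,"ax":0,"ay":0,"az":0,"jaw":1},{"tx":0.0427,"ty":-0.0311,"tz":0,"ax":0,"ay":0,"az":0,"jaw":1},{"tx":0.0427,"ty":-0.0311,"tz":0,"ax":0,"ay":0,"az":0,"jaw":1},{"tx":0.0427,"ty":-0.0311,"tz":0,"ax":0,"ay":0,"az":0,"jaw":1},{"tx":0.0427,"ty":-0.0311,"tz":0,"ax":0,"ay":0,"az":0,"jaw":1}]' 40
```

```text
time: 1.35
ee_pos: [0.4889, -0.0279, 0.2311]
tcp_rot: [180.0, 0.0, 25.8]
wrist_force: [0.7, -1.3, -0.3]
opening: 0.0855
grasp_force: 0.0
```

```bash
python3 -m handwheel '[{"tx":0,"ty":0,"tz":0,"ax":0,"ay":0,"az":-9.5,"jaw":1},{"tx":0,"ty":0,"tz":0,"ax":0,"ay":0,"az":-9.5,"jaw":1},{"tx":0,"ty":0,"tz":0,"ax":0,"ay":0,"az":-9.5,"jaw":1},{"tx":0,"ty":0,"tz":0,"ax":0,"ay":0,"az":-9.5,"jaw":1},{"tx":0,"ty":0,"tz":0,"ax":0,"ay":0,"az":-9.5,"jaw":1},{"tx":0,"ty":0,"tz":0,"ax":0,"ay":0,"az":-9.5,"jaw":1},{"tx":0,"ty":0,"tz":0,"ax":0,"ay":0,"az":-9.5,"jaw":1},{"tx":0,"ty":0,"tz":0,"ax":0,"ay":0,"az":-9.2,"jaw":1},{"tx":0,"ty":0,"tz":0,"ax":0,"ay":8,"az":0,"jaw":1},{"tx":0,"ty":0,"tz":0,"ax":0,"ay":8,"az":0,"jaw":1}]'
python3 - <<'E'
from h import *
st()
v=np.array([np.cos(np.radians(-78.5)),np.sin(np.radians(-78.5)),0])
R=frame(101.5,25);z=R.apply([0,0,1]);m=np.array([.4874,-.0285,.030])
print(z,R.apply([0,1,0]),v)
go(m+z*.019,R);go(m-z*.041,R)
c=optics.camera('top');cv2.imwrite('pics/t1.png',cv2.resize(c['color'][150:270,200:360],(800,600))[:,:,::-1])
E
```

```text
time: 2.6
ee_pos: [0.4885, -0.029, 0.2318]
tcp_rot: [179.9, -16.2, 101.5]
wrist_force: [0.1, 0.9, -0.9]
opening: 0.0851
grasp_force: 0.0
{'time': np.float64(2.6), 'q': array([-12.0061,   2.2253,   5.8648, 100.1992,  14.8876,  65.6023]), 'ee_pos': array([ 0.4885, -0.029 ,  0.2318]), 'tcp_rot': array([179.9167, -16.2386, 101.5455]), 'wrist_force': array([ 0.1305,  0.9091, -0.87  ]), 'torque': array([-0.2178,  0.0289, -0.0776]), 'opening': np.float64(0.0851), 'grasp_force': np.float64(0.0)}
[-0.08425653  0.41413408 -0.90630779] [9.79924705e-01 1.99367934e-01 1.38777878e-16] [ 0.19936793 -0.9799247   0.        ]
shift(tool now) [-0.0528 -0.0013  0.2127] turn [0.07 8.76 0.05] shift in target axes [-0.0846 -0.0009  0.2022]
shift(tool now) [-0.062  -0.0012  0.1534] turn [0.07 8.76 0.05] shift in target axes [-0.0846 -0.0009  0.1422]
```

View pics/t1.png

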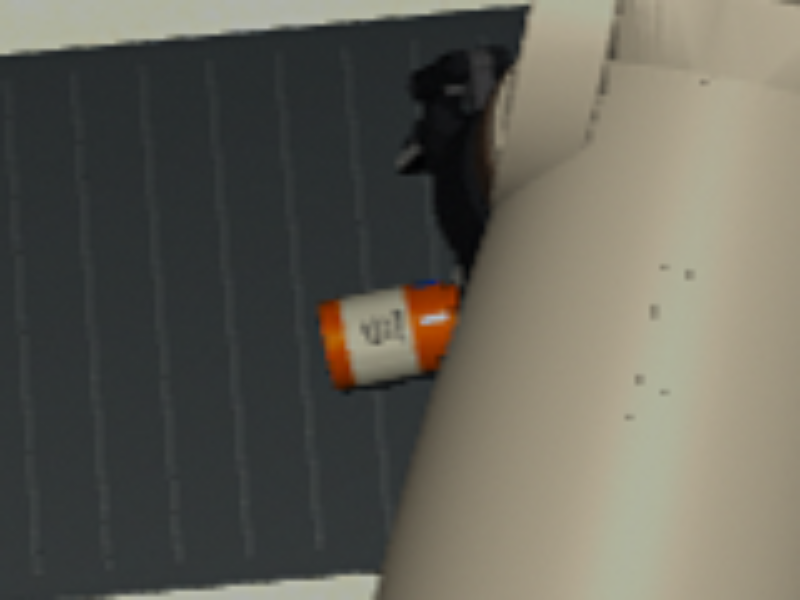

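```bash
python3 -m handwheel '[{"tx":0,"ty":0,"tz":0,"ax":0,"ay":8.8,"az":0,"jaw":1},{"tx":-0.0425,"ty":-0.001,"tz":0,"ax":0,"ay":0,"az":0,"jaw":1},{"tx":-0.042,"ty":0,"tz":0,"ax":0,"ay":0,"az":0,"jaw":1},{"tx":0,"ty":0,"tz":0.05,"ax":0,"ay":0,"az":0,"jaw":1},{"tx":0,"ty":0,"tz":0.05,"ax":0,"ay":0,"az":0,"jaw":1},{"tx":0,"ty":0,"tz":0.04,"ax":0,"ay":0,"az":0,"jaw":1},{"tx":0,"ty":0,"tz":0,"ax":0,"ay":0,"az":0,"jaw":1},{"tx":0,"ty":0,"tz":0,"ax":0,"ay":0,"az":0,"jaw":1},{"tx":0,"ty":0,"tz":0,"ax":0,"ay":0,"az":0,"jaw":1},{"tx":0,"ty":0,"tz":0,"ax":0,"ay":0,"az":0,"jaw":1}]'
python3 - <<'E'
from h import *
R=frame(101.5,25);z=R.apply([0,0,1]);m=np.array([.4874,-.0285,.030])
go(m+z*.019,R)
c=optics.camera('scene');cv2.imwrite('pics/t2.png',cv2.resize(c['color'][130:280,180:380],(800,600))[:,:,::-1])
E
```

```text
time: 3.9
ee_pos: [0.4917, -0.048, 0.0698]
tcp_rot: [179.9, -24.7, 101.5]
wrist_force: [0.4, -0.0, 0.0]
opening: 0.0853
grasp_force: 0.0
shift(tool now) [ 0.0016 -0.0005  0.0635] turn [ 0.1   0.26 -0.02] shift in target axes [ 0.0013 -0.0004  0.0635]
```

View pics/t2.png

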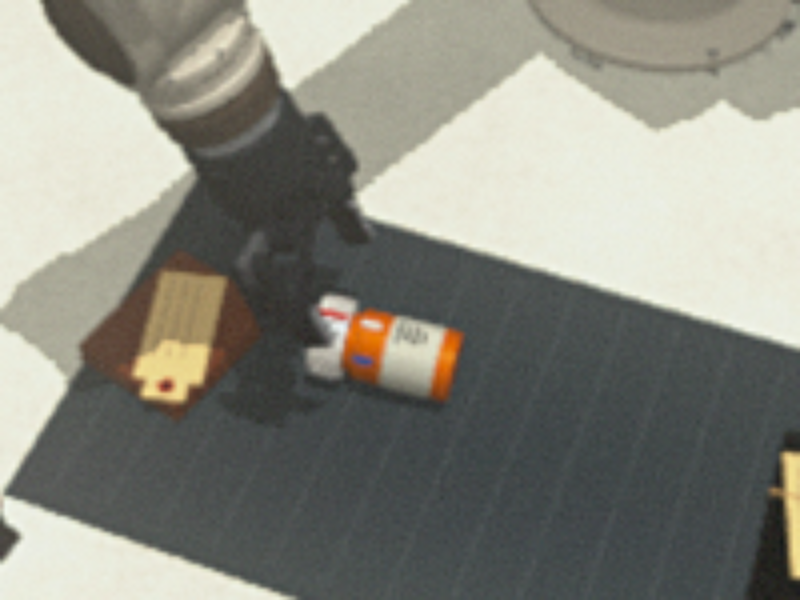

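```bash
python3 -m handwheel '[{"tx":0.0013,"ty":0,"tz":0.033,"ax":0,"ay":0,"az":0,"jaw":1},{"tx":0,"ty":0,"tz":0.0305,"ax":0,"ay":0,"az":0,"jaw":1},{"tx":0,"ty":0,"tz":0,"ax":0,"ay":0,"az":0,"jaw":1},{"tx":0,"ty":0,"tz":0,"ax":0,"ay":0,"az":0,"jaw":0},{"tx":0,"ty":0,"tz":0,"ax":0,"ay":0,"az":0,"jaw":-1},{"tx":0,"ty":0,"tz":0,"ax":0,"ay":0,"az":0,"jaw":-1},{"tx":0,"ty":0,"tz":0,"ax":0,"ay":0,"az":0,"jaw":-1},{"tx":0,"ty":0,"tz":0,"ax":0,"ay":0,"az":0,"jaw":-1},{"tx":0,"ty":0,"tz":0,"ax":0,"ay":0,"az":0,"jaw":-1},{"tx":0,"ty":0,"tz":0,"ax":0,"ay":0,"az":0,"jaw":-1}]' 45
```

```text
time: 5.2
ee_pos: [0.4866, -0.0207, 0.013]
tcp_rot: [179.8, -24.7, 101.5]
wrist_force: [0.6, -3.8, 6.0]
opening: 0.0485
grasp_force: 45.6
```

```bash
python3 -m handwheel '[{"tx":0.01,"ty":0,"tz":-0.022,"ax":0,"ay":0,"az":0,"jaw":-1},{"tx":0.02,"ty":0,"tz":-0.044,"ax":0,"ay":0,"az":0,"jaw":-1},{"tx":0.02,"ty":0,"tz":-0.044,"ax":0,"ay":0,"az":0,"jaw":-1},{"tx":0,"ty":0,"tz":0,"ax":3.55,"ay":0,"az":-7.61,"jaw":-1},{"tx":0,"ty":0,"tz":0,"ax":3.55,"ay":0,"az":-7.61,"jaw":-1},{"tx":0,"ty":0,"tz":0,"ax":3.55,"ay":0,"az":-7.61,"jaw":-1},{"tx":0,"ty":0,"tz":0,"ax":3.55,"ay":0,"az":-7.61,"jaw":-1},{"tx":0,"ty":0,"tz":0,"ax":3.55,"ay":0,"az":-7.61,"jaw":-1},{"tx":0,"ty":0,"tz":0,"ax":3.55,"ay":0,"az":-7.61,"jaw":-1},{"tx":0,"ty":0,"tz":0,"ax":3.55,"ay":0,"az":-7.61,"jaw":-1}]'
python3 -c "
from h import *
st()"
```

```text
time: 6.45
ee_pos: [0.4859, -0.0211, 0.1324]
tcp_rot: [-179.8, -24.9, 160.4]
wrist_force: [-0.8, -0.6, -2.0]
opening: 0.0487
grasp_force: 47.3
{'time': np.float64(6.45), 'q': array([ -5.7581,  19.8683,  12.2828, 106.7385,   5.5782,  12.5664]), 'ee_pos': array([ 0.4859, -0.0211,  0.1324]), 'tcp_rot': array([-179.8001,  -24.9167,  160.4283]), 'wrist_force': array([-0.8323, -0.5819, -1.988 ]), 'torque': array([-0.1395, -0.53  , -0.0467]), 'opening': np.float64(0.0487), 'grasp_force': np.float64(47.3049)}
```

```bash
python3 -m handwheel '[{"tx":0,"ty":0,"tz":0,"ax":3.55,"ay":0,"az":-7.61,"jaw":-1},{"tx":0,"ty":0,"tz":0,"ax":3.55,"ay":0,"az":-7.61,"jaw":-1},{"tx":0,"ty":0,"tz":0,"ax":3.55,"ay":0,"az":-7.61,"jaw":-1},{"tx":0,"ty":0,"tz":0,"ax":0,"ay":-10,"az":0,"jaw":-1},{"tx":0,"ty":0,"tz":0,"ax":0,"ay":-10,"az":0,"jaw":-1},{"tx":0,"ty":0,"tz":0,"ax":0,"ay":-10,"az":0,"jaw":-1},{"tx":0,"ty":0,"tz":0,"ax":0,"ay":-10,"az":0,"jaw":-1},{"tx":0,"ty":0,"tz":0,"ax":0,"ay":-10,"az":0,"jaw":-1},{"tx":0,"ty":0,"tz":0,"ax":0,"ay":-10,"az":0,"jaw":-1},{"tx":0,"ty":0,"tz":0,"ax":0,"ay":-10,"az":0,"jaw":-1}]'
python3 - <<'E'
from h import *
st()
R=frame(186,25-88);z=R.apply([0,0,1])
m=np.array([.47,.05,.058]);print(z)
go(m+z*.019+[0,0,.03],R)
E
```

```text
time: 7.7
ee_pos: [0.5002, -0.0235, 0.1319]
tcp_rot: [-180.0, 44.5, -174.4]
wrist_force: [-50.2, 11.4, 15.2]
opening: 0.0488
grasp_force: 47.6
{'time': np.float64(7.7), 'q': array([ -8.1109, -48.6107, -52.3929,  42.5541,   9.5508,  -9.9077]), 'ee_pos': array([ 0.5002, -0.0235,  0.1319]), 'tcp_rot': array([-179.9553,   44.4896, -174.3513]), 'wrist_force': array([-50.2254,  11.3632,  15.1824]), 'torque': array([0.7428, 3.6858, 0.9746]), 'opening': np.float64(0.0488), 'grasp_force': np.float64(47.6213)}
[ 0.8861255   0.09313554 -0.4539905 ]
shift(tool now) [0.041  0.0763 0.0332] turn [ -0.33 -18.51  -0.2 ] shift in target axes [0.0492 0.0763 0.019 ]
```

```bash
python3 -m handwheel '[{"tx":-0.014,"ty":0.005,"tz":0.014,"ax":0,"ay":0,"az":0,"jaw":-1},{"tx":-0.014,"ty":0.01,"tz":0.014,"ax":0,"ay":0,"az":0,"jaw":-1},{"tx":-0.014,"ty":0.015,"tz":0.014,"ax":0,"ay":0,"az":0,"jaw":-1},{"tx":-0.014,"ty":0.015,"tz":0.014,"ax":0,"ay":0,"az":0,"jaw":-1},{"tx":-0.007,"ty":0.015,"tz":0.007,"ax":0,"ay":0,"az":0,"jaw":-1},{"tx":0,"ty":0.015,"tz":0,"ax":0,"ay":0,"az":0,"jaw":-1},{"tx":0,"ty":0,"tz":0,"ax":0,"ay":0,"az":0,"jaw":-1},{"tx":0,"ty":0,"tz":0,"ax":0,"ay":0,"az":0,"jaw":-1},{"tx":0,"ty":0,"tz":0,"ax":0,"ay":0,"az":0,"jaw":-1},{"tx":0,"ty":0,"tz":0,"ax":0,"ay":0,"az":0,"jaw":-1}]'
python3 - <<'E'
from h import *
st()
c=optics.camera('scene');cv2.imwrite('pics/t3.png',cv2.resize(c['color'][80:320,150:470],(800,600))[:,:,::-1])
R=frame(186,25-88);z=R.apply([0,0,1])
m=np.array([.57,.05,.058]);print(z)
go(m+z*.019+[0,0,.03],R)
E
```

```text
time: 8.95
ee_pos: [0.5813, 0.0593, 0.1314]
tcp_rot: [-179.9, 44.3, -174.4]
wrist_force: [1.1, -0.1, -1.5]
opening: 0.0492
grasp_force: 47.4
{'time': np.float64(8.95), 'q': array([  5.9977, -33.3009, -45.3184,  33.6387,  -0.3505,   0.2782]), 'ee_pos': array([0.5813, 0.0593, 0.1314]), 'tcp_rot': array([-179.9214,   44.3449, -174.3913]), 'wrist_force': array([ 1.1058, -0.0531, -1.5111]), 'torque': array([-0.0753,  0.7871, -0.0224]), 'opening': np.float64(0.0492), 'grasp_force': np.float64(47.3721)}
[ 0.8861255   0.09313554 -0.4539905 ]
shift(tool now) [ 0.0329 -0.0081  0.0405] turn [ -0.39 -18.66  -0.22] shift in target axes [ 0.0442 -0.0082  0.0278]
```

View pics/t3.png

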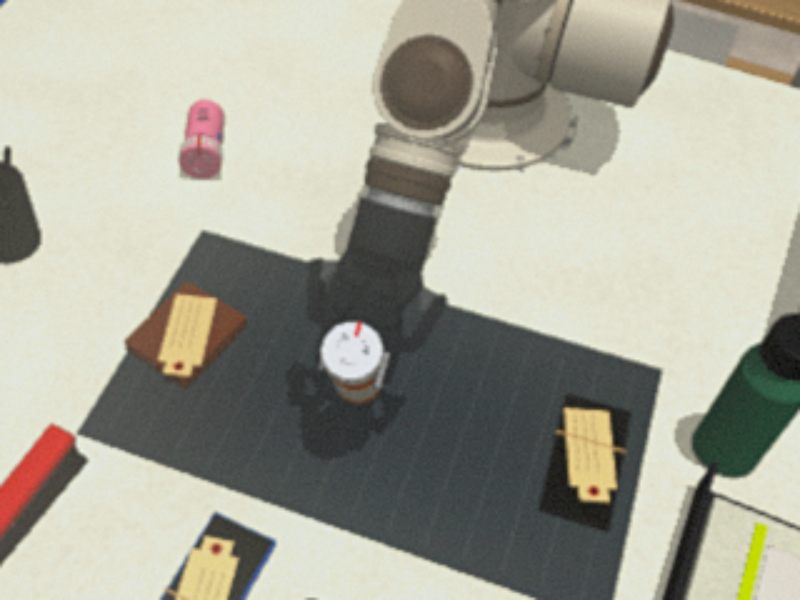

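```bash
python3 -m handwheel '[{"tx":0,"ty":0,"tz":0,"ax":-0.2,"ay":-9.35,"az":0,"jaw":-1},{"tx":0,"ty":0,"tz":0,"ax":-0.2,"ay":-9.35,"az":-0.2,"jaw":-1},{"tx":0.015,"ty":-0.002,"tz":0.009,"ax":0,"ay":0,"az":0,"jaw":-1},{"tx":0.015,"ty":-0.002,"tz":0.009,"ax":0,"ay":0,"az":0,"jaw":-1},{"tx":0.0142,"ty":-0.002,"tz":0.0098,"ax":0,"ay":0,"az":0,"jaw":-1},{"tx":0,"ty":0,"tz":0,"ax":0,"ay":0,"az":0,"jaw":-1},{"tx":0,"ty":0,"tz":0,"ax":0,"ay":0,"az":0,"jaw":-1},{"tx":0,"ty":0,"tz":0,"ax":0,"ay":0,"az":0,"jaw":-1},{"tx":0,"ty":0,"tz":0,"ax":0,"ay":0,"az":0,"jaw":-1},{"tx":0,"ty":0,"tz":0,"ax":0,"ay":0,"az":0,"jaw":-1}]'
python3 - <<'E'
from h import *
import pickle
st()
c=optics.camera('scene');d=optics.camera('top')
pickle.dump((c,d),open('s4.pkl','wb'))
a=cv2.resize(c['color'][170:270,230:330],(400,400));b=cv2.resize(d['color'][130:230,200:300],(400,400))
cv2.imwrite('pics/t4.png',np.hstack([a,b])[:,:,::-1])
E
```

```text
time: 10.25
ee_pos: [0.5949, 0.0551, 0.0846]
tcp_rot: [180.0, 62.5, -174.0]
wrist_force: [-0.2, 0.5, -0.4]
opening: 0.0492
grasp_force: 47.4
{'time': np.float64(10.25), 'q': array([ 4.74120e+00, -3.83170e+01, -6.57446e+01,  5.93000e-02,
        1.15500e+00, -5.81900e-01]), 'ee_pos': array([0.5949, 0.0551, 0.0846]), 'tcp_rot': array([ 179.9636,   62.5191, -173.9979]), 'wrist_force': array([-0.2418,  0.4743, -0.4351]), 'torque': array([-0.1061,  1.0348, -0.0086]), 'opening': np.float64(0.0492), 'grasp_force': np.float64(47.4251)}
```

View pics/t4.png

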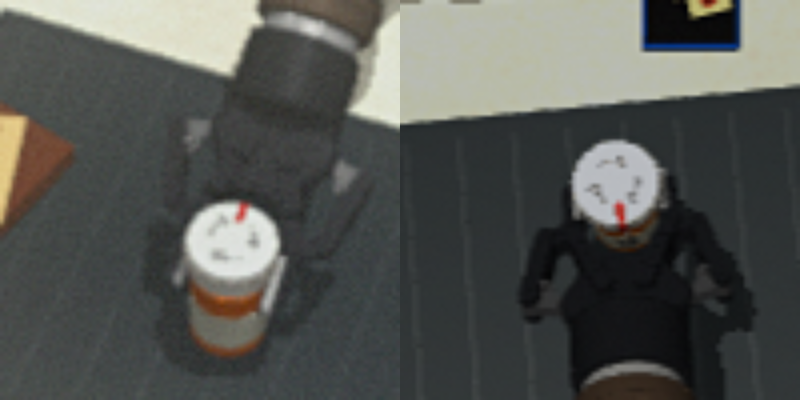

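```bash
cat > kin.py <<'E'
import numpy as np
from scipy.optimize import least_squares
D=[([-64.229,4.979,10.078,95.1],(.239,-.495,.2306)),([-5.758,19.868,12.283,106.739],(.4859,-.0211,.1324)),
([6,-33.301,-45.318,33.639],(.5813,.0593,.1314)),([4.741,-38.317,-65.745,.059],(.5949,.0551,.0846))]
A=[];b=[]
s=lambda x:np.sin(np.radians(x));c=lambda x:np.cos(np.radians(x))
def rows(j2,j3,j4):
    p=j2-j3;t=p+j4
    return [1,s(j2),c(p),s(p),c(t),0],[0,c(j2),-s(p),c(p),-s(t),1]
for q,e in D:
    A+=rows(*q[1:]);b+=[np.hypot(e[0],e[1]),e[2]]
k,res,rk,_=np.linalg.lstsq(np.array(A),np.array(b),rcond=None)
print(k.round(4),rk,(np.array(A)@k-b).round(4))
def ik(r,z,t,x0=(-20,-50)):
    f=lambda x:np.array(rows(x[0],x[1],t-x[0]+x[1]))@k-[r,z]
    o=least_squares(f,x0);return o.x.round(1),(t-o.x[0]+o.x[1]).round(1),o.cost
for r in(.55,.57,.59,.61,.63):
    for t in(27.5,):
        z=np.array([c(t),-s(t)])*.019
        for dz in(0,.03): print(r,dz,ik(r+z[0],.058+z[1]+dz,t))
E
python3 kin.py
```

```text
[0.0084 0.4083 0.5111 0.0376 0.4183 0.1593] 6 [-0.0001  0.0001  0.0001 -0.0004  0.0001  0.0004 -0.0001 -0.    ]
0.55 0 (array([-42.7, -72. ]), np.float64(-1.8), np.float64(1.303980331696692e-12))
0.55 0.03 (array([-46.7, -69.9]), np.float64(4.3), np.float64(2.84691875454897e-21))
0.57 0 (array([-36.4, -69.3]), np.float64(-5.3), np.float64(1.440838211204491e-14))
0.57 0.03 (array([-40.6, -67.4]), np.float64(0.7), np.float64(3.555521959409607e-13))
0.59 0 (array([-31. , -66.6]), np.float64(-8.1), np.float64(1.8232721015532163e-17))
0.59 0.03 (array([-35.2, -64.9]), np.float64(-2.2), np.float64(3.735937224052086e-15))
0.61 0 (array([-26.1, -63.9]), np.float64(-10.3), np.float64(3.7533008654413796e-19))
0.61 0.03 (array([-30.2, -62.3]), np.float64(-4.6), np.float64(9.473120428696321e-18))
0.63 0 (array([-21.7, -61.2]), np.float64(-12.0), np.float64(8.084840434891983e-17))
0.63 0.03 (array([-25.7, -59.8]), np.float64(-6.5), np.float64(2.9388757921454658e-12))
```

```bash
python3 -m handwheel '[{"tx":-0.008,"ty":0,"tz":0.015,"ax":0,"ay":0,"az":0,"jaw":-1},{"tx":-0.008,"ty":0,"tz":0.015,"ax":0,"ay":0,"az":0,"jaw":-1},{"tx":0,"ty":0,"tz":0,"ax":0,"ay":0,"az":0,"jaw":-1},{"tx":0.0075,"ty":0,"tz":0.004,"ax":0,"ay":0,"az":0,"jaw":-1},{"tx":0.0075,"ty":0,"tz":0.004,"ax":0,"ay":0,"az":0,"jaw":-1},{"tx":0,"ty":0,"tz":0,"ax":0,"ay":0,"az":0,"jaw":-1},{"tx":0,"ty":0,"tz":0,"ax":0,"ay":0,"az":0,"jaw":-1},{"tx":0,"ty":0,"tz":0,"ax":0,"ay":0,"az":0,"jaw":-1},{"tx":0,"ty":0,"tz":0,"ax":0,"ay":0,"az":0,"jaw":-1},{"tx":0,"ty":0,"tz":0,"ax":0,"ay":0,"az":0,"jaw":-1}]'
python3 - <<'E'
from h import *
st()
R=frame(186,-63.3);z=R.apply([0,0,1]);go(np.array([.612,.0565,.060])+z*.019,R)
o=telemetry.get_obs();z=Ro.from_euler('xyz',o['tcp_rot'],degrees=True).apply([0,0,1]);m=o['ee_pos']-z*.019;print('mid',m)
c=optics.camera('scene');d=optics.camera('top')
for n,C in(('s',c),('t',d)):
    print(n,'expected foot/captop px',proj(C,m-[0,0,.055]),proj(C,m+[0,0,.045]))
a=cv2.resize(c['color'][180:280,220:320],(400,400));b=cv2.resize(d['color'][130:230,200:300],(400,400))
cv2.imwrite('pics/t5.png',np.hstack([a,b])[:,:,::-1])
for n,C,bx in(('s',c,(240,190,70,70)),('t',d,(220,120,70,80))):
    g=cv2.cvtColor(C['color'],cv2.COLOR_RGB2HSV);w=cv2.inRange(g,(0,0,150),(179,60,255));x,y,W,H=bx;k=w*0;k[y:y+H,x:x+W]=1;w*=k
    _,l,s,ce=cv2.connectedComponentsWithStats(w);print(n,[(q.tolist(),e.round(1).tolist()) for q,e in zip(s[1:],ce[1:]) if q[4]>30])
E
```

```text
time: 11.6
ee_pos: [0.6289, 0.0587, 0.0678]
tcp_rot: [180.0, 62.5, -174.0]
wrist_force: [-0.4, -0.2, -1.6]
opening: 0.0489
grasp_force: 47.4
{'time': np.float64(11.6), 'q': array([  4.8536, -27.8613, -62.5328,  -7.1743,   1.0513,  -0.5302]), 'ee_pos': array([0.6289, 0.0587, 0.0678]), 'tcp_rot': array([ 179.9674,   62.5078, -173.998 ]), 'wrist_force': array([-0.4499, -0.2209, -1.6278]), 'torque': array([-0.1148,  1.052 ,  0.0134]), 'opening': np.float64(0.0489), 'grasp_force': np.float64(47.438)}
shift(tool now) [ 0.0145 -0.0004  0.0074] turn [ 0.03 -0.79  0.  ] shift in target axes [ 0.0146 -0.0004  0.0072]
mid [0.61217774 0.05688089 0.07654556]
s expected foot/captop px [281.40019428 263.97827033] [282.44960721 243.63805538]
t expected foot/captop px [255.75906905 172.78739871] [252.99755789 163.49566663]
s [([296, 190, 14, 5, 36], [303.6, 191.4]), ([271, 235, 24, 21, 368], [282.4, 245.2])]
t [([220, 120, 70, 55, 2002], [250.4, 144.4])]
```

View pics/t5.png

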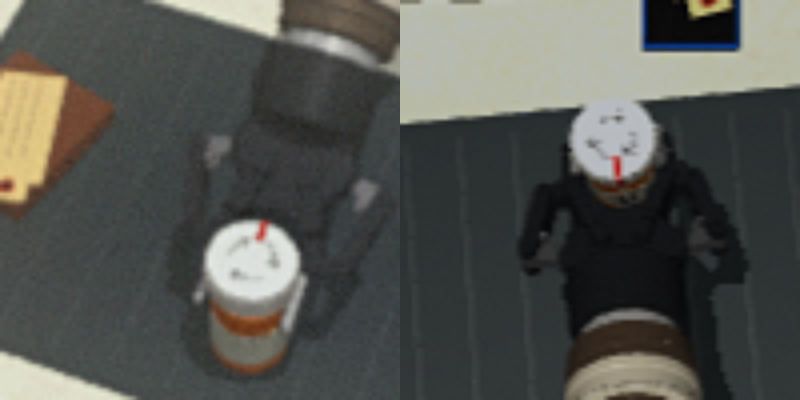

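```bash
python3 -m handwheel '[{"tx":0.005,"ty":0,"tz":0.0025,"ax":0,"ay":-0.8,"az":0,"jaw":-1},{"tx":0.005,"ty":0,"tz":0.0025,"ax":0,"ay":0,"az":0,"jaw":-1},{"tx":0.0025,"ty":0,"tz":0.0013,"ax":0,"ay":0,"az":0,"jaw":-1},{"tx":0.001,"ty":0,"tz":0.0005,"ax":0,"ay":0,"az":0,"jaw":-1},{"tx":0.001,"ty":0,"tz":0.0005,"ax":0,"ay":0,"az":0,"jaw":-1},{"tx":0,"ty":0,"tz":0,"ax":0,"ay":0,"az":0,"jaw":-1},{"tx":0,"ty":0,"tz":0,"ax":0,"ay":0,"az":0,"jaw":-1},{"tx":0,"ty":0,"tz":0,"ax":0,"ay":0,"az":0,"jaw":-1},{"tx":0,"ty":0,"tz":0,"ax":0,"ay":0,"az":0,"jaw":-1},{"tx":0,"ty":0,"tz":0,"ax":0,"ay":0,"az":0,"jaw":-1}]'
```

```text
time: 12.95
ee_pos: [0.6291, 0.0587, 0.0521]
tcp_rot: [180.0, 63.4, -174.0]
wrist_force: [-0.4, -0.4, 2.7]
opening: 0.0488
grasp_force: 47.8
```

```bash
python3 -m handwheel '[{"tx":0.0007,"ty":0,"tz":0.0003,"ax":0,"ay":0,"az":0,"jaw":-1},{"tx":0,"ty":0,"tz":0,"ax":0,"ay":0,"az":0,"jaw":-1},{"tx":0,"ty":0,"tz":0,"ax":0,"ay":0,"az":0,"jaw":-0.1},{"tx":0,"ty":0,"tz":0,"ax":0,"ay":0,"az":0,"jaw":0.1},{"tx":0,"ty":0,"tz":0,"ax":0,"ay":0,"az":0,"jaw":0.25},{"tx":0,"ty":0,"tz":0,"ax":0,"ay":0,"az":0,"jaw":0.4},{"tx":0,"ty":0,"tz":0,"ax":0,"ay":0,"az":0,"jaw":0.7},{"tx":0,"ty":0,"tz":0,"ax":0,"ay":0,"az":0,"jaw":1},{"tx":0,"ty":0,"tz":0,"ax":0,"ay":0,"az":0,"jaw":1},{"tx":0,"ty":0,"tz":0,"ax":0,"ay":0,"az":0,"jaw":1}]'
python3 - <<'E'
from h import *
st()
c=optics.camera('scene');d=optics.camera('top')
a=cv2.resize(c['color'][180:280,220:320],(400,400));b=cv2.resize(d['color'][130:230,200:300],(400,400))
cv2.imwrite('pics/t6.png',np.hstack([a,b])[:,:,::-1])
E
```

```text
time: 14.2
ee_pos: [0.6287, 0.0586, 0.0505]
tcp_rot: [180.0, 63.3, -174.0]
wrist_force: [0.4, 0.8, -0.1]
opening: 0.0854
grasp_force: 0.0
{'time': np.float64(14.2), 'q': array([  4.8484, -25.2647, -63.9908, -12.0111,   1.0644,  -0.5179]), 'ee_pos': array([0.6287, 0.0586, 0.0505]), 'tcp_rot': array([ 179.9646,   63.2899, -173.9996]), 'wrist_force': array([ 0.3684,  0.8297, -0.0551]), 'torque': array([-0.059 ,  0.7783,  0.0147]), 'opening': np.float64(0.0854), 'grasp_force': np.float64(0.0)}
```

View pics/t6.png

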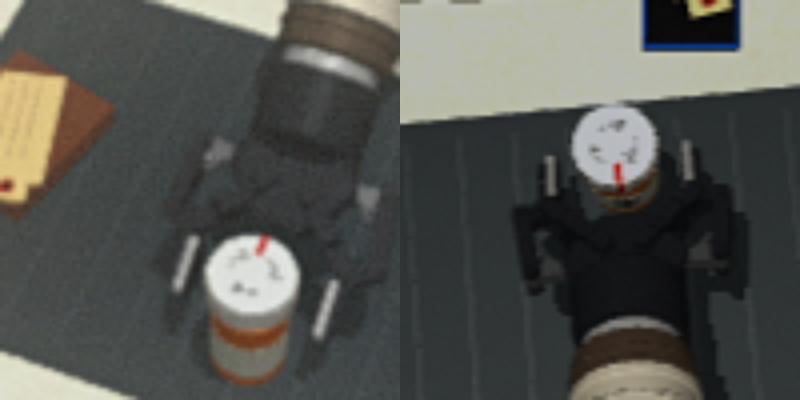

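Both views show the vial standing freely, with a finger clear on each side. The cap is at about (283,248) in the scene view and (253,166) in the top view. I'll locate the cap and check the path for backing off.

Run:
```python
from h import *
c=optics.camera('scene');d=optics.camera('top')
for C,bx in((c,(265,230,40,40)),(d,(238,150,32,35))):
    x,y,W,H=bx;s=C['color'][y:y+H,x:x+W].astype(np.uint8)
    s=cv2.resize(s,None,fx=4,fy=4,interpolation=cv2.INTER_CUBIC)
    g=cv2.cvtColor(s,cv2.COLOR_RGB2HSV);w=cv2.inRange(g,(0,0,150),(179,70,255))
    w=cv2.morphologyEx(w,cv2.MORPH_CLOSE,np.ones((15,15)))
    w=cv2.morphologyEx(w,cv2.MORPH_OPEN,np.ones((15,15)))
    P=max(cv2.findContours(w,0,1)[0],key=cv2.contourArea);e=cv2.minAreaRect(P);b=cv2.boundingRect(P)
    cx,cy=(b[0]+b[2]/2)/4+x-.4,(b[1]+b[3]/2)/4+y-.4
    print(cx,cy,b[2]/4,b[3]/4,'z.103',ray(C,cx,cy,.103).round(4),'z.092',ray(C,cx,cy,.0915).round(4))
import kin
for r,dz,t in((.61,.05,27),(.60,.1,27),(.60,.13,27),(.6,.13,60),(.6,.13,90)):print(r,dz,t,kin.ik(r+.019*kin.c(t),.058-.019*kin.s(t)+dz,t))
for zz in(.22,.075):print(kin.ik(.61,zz,90))
```

```text
282.6 248.475 23.0 19.75 z.103 [0.6138 0.0587 0.103 ] z.092 [0.6074 0.0559 0.0915]
253.6 162.6 32.0 26.0 z.103 [0.6197 0.0568 0.103 ] z.092 [0.6229 0.0578 0.0915]
[0.0084 0.4083 0.5111 0.0376 0.4183 0.1593] 6 [-0.0001  0.0001  0.0001 -0.0004  0.0001  0.0004 -0.0001 -0.    ]
0.55 0 (array([-42.7, -72. ]), np.float64(-1.8), np.float64(1.303980331696692e-12))
0.55 0.03 (array([-46.7, -69.9]), np.float64(4.3), np.float64(2.84691875454897e-21))
0.57 0 (array([-36.4, -69.3]), np.float64(-5.3), np.float64(1.440838211204491e-14))
0.57 0.03 (array([-40.6, -67.4]), np.float64(0.7), np.float64(3.555521959409607e-13))
0.59 0 (array([-31. , -66.6]), np.float64(-8.1), np.float64(1.8232721015532163e-17))
0.59 0.03 (array([-35.2, -64.9]), np.float64(-2.2), np.float64(3.735937224052086e-15))
0.61 0 (array([-26.1, -63.9]), np.float64(-10.3), np.float64(3.7533008654413796e-19))
0.61 0.03 (array([-30.2, -62.3]), np.float64(-4.6), np.float64(9.473120428696321e-18))
0.63 0 (array([-21.7, -61.2]), np.float64(-12.0), np.float64(8.084840434891983e-17))
0.63 0.03 (array([-25.7, -59.8]), np.float64(-6.5), np.float64(2.9388757921454658e-12))
0.61 0.05 27 (array([-32.6, -61.5]), np.float64(-1.9), np.float64(2.1855122977948636e-16))
0.6 0.1 27 (array([-39.2, -58.9]), np.float64(7.4), np.float64(1.0174444690838479e-13))
0.6 0.13 27 (array([-40.9, -56.2]), np.float64(11.7), np.float64(1.2595818505646966e-13))
0.6 0.13 60 (array([-17.1, -23.1]), np.float64(54.0), np.float64(1.7808575291553733e-19))
0.6 0.13 90 (array([11.3, 10.2]), np.float64(88.9), np.float64(1.6672887884537799e-19))
(array([13.6, 18.6]), np.float64(95.0), np.float64(4.912851293218569e-15))
(array([13.2,  1.8]), np.float64(78.7), np.float64(2.528922083544845e-20))
```

```bash
python3 -m handwheel '[{"tx":-0.018,"ty":0,"tz":-0.012,"ax":0,"ay":0,"az":0,"jaw":1},{"tx":-0.025,"ty":0,"tz":-0.016,"ax":0,"ay":0,"az":0,"jaw":1},{"tx":-0.025,"ty":0,"tz":-0.016,"ax":0,"ay":0,"az":0,"jaw":1},{"tx":-0.025,"ty":0,"tz":-0.016,"ax":0,"ay":0,"az":0,"jaw":1},{"tx":0,"ty":0,"tz":0,"ax":0,"ay":5,"az":0,"jaw":1},{"tx":0,"ty":0,"tz":0,"ax":0,"ay":10,"az":0,"jaw":1},{"tx":0,"ty":0,"tz":0,"ax":0,"ay":10,"az":0,"jaw":1},{"tx":0,"ty":0,"tz":0,"ax":0,"ay":10,"az":0,"jaw":1},{"tx":0,"ty":0,"tz":0,"ax":0,"ay":10,"az":0,"jaw":1},{"tx":0,"ty":0,"tz":0,"ax":0,"ay":10,"az":0,"jaw":1}]'
python3 - <<'E'
from h import *
st()
c=optics.camera('scene');d=optics.camera('top')
a=cv2.resize(c['color'][190:290,230:330],(400,400),interpolation=cv2.INTER_CUBIC);b=cv2.resize(d['color'][130:230,200:300],(400,400),interpolation=cv2.INTER_CUBIC)
cv2.imwrite('pics/t7.png',np.hstack([a,b])[:,:,::-1])
E
```

```text
time: 15.65
ee_pos: [0.6175, 0.0574, 0.1618]
tcp_rot: [180.0, 8.1, -174.0]
wrist_force: [0.6, -0.2, 0.3]
opening: 0.0854
grasp_force: 0.0
{'time': np.float64(15.65), 'q': array([ 5.2569,  5.4227,  2.3914, 78.8704,  0.123 , -0.766 ]), 'ee_pos': array([0.6175, 0.0574, 0.1618]), 'tcp_rot': array([ 179.986 ,    8.0992, -173.9694]), 'wrist_force': array([ 0.6291, -0.2309,  0.2935]), 'torque': array([0.0065, 0.0781, 0.0043]), 'opening': np.float64(0.0854), 'grasp_force': np.float64(0.0)}
```

View pics/t7.png

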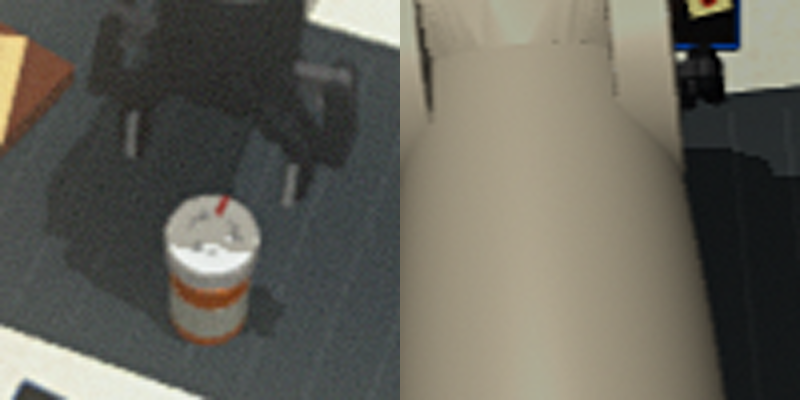

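```bash
python3 -m handwheel '[{"tx":0,"ty":0,"tz":0,"ax":0,"ay":8,"az":0,"jaw":1},{"tx":0.0055,"ty":0,"tz":0.02,"ax":0,"ay":0,"az":0,"jaw":1},{"tx":0,"ty":0,"tz":0.025,"ax":0,"ay":0,"az":0,"jaw":1},{"tx":0,"ty":0,"tz":0.025,"ax":0,"ay":0,"az":0,"jaw":1},{"tx":0,"ty":0,"tz":0.02,"ax":0,"ay":0,"az":0,"jaw":1},{"tx":0,"ty":0,"tz":0,"ax":0,"ay":0,"az":0,"jaw":1},{"tx":0,"ty":0,"tz":0,"ax":0,"ay":0,"az":0,"jaw":1},{"tx":0,"ty":0,"tz":0,"ax":0,"ay":0,"az":0,"jaw":0.4},{"tx":0,"ty":0,"tz":0,"ax":0,"ay":0,"az":0,"jaw":0.4},{"tx":0,"ty":0,"tz":0,"ax":0,"ay":0,"az":0,"jaw":0.4}]'
python3 - <<'E'
from h import *
st()
c=optics.camera('scene')
cv2.imwrite('pics/t8.png',cv2.resize(c['color'][190:290,230:330],(500,500),interpolation=cv2.INTER_CUBIC)[:,:,::-1])
E
```

```text
time: 17.0
ee_pos: [0.6122, 0.0569, 0.0708]
tcp_rot: [180.0, 0.3, -174.0]
wrist_force: [-0.0, 0.5, -0.5]
opening: 0.0595
grasp_force: 0.0
{'time': np.float64(17.0), 'q': array([ 5.29860e+00,  1.33411e+01,  1.77610e+00,  7.81200e+01,
        1.99000e-02, -7.31300e-01]), 'ee_pos': array([0.6122, 0.0569, 0.0708]), 'tcp_rot': array([ 179.9842,    0.3152, -173.9702]), 'wrist_force': array([-0.0279,  0.4671, -0.5035]), 'torque': array([ 0.0327, -0.0031, -0.0228]), 'opening': np.float64(0.0595), 'grasp_force': np.float64(0.0)}
```

View pics/t8.png

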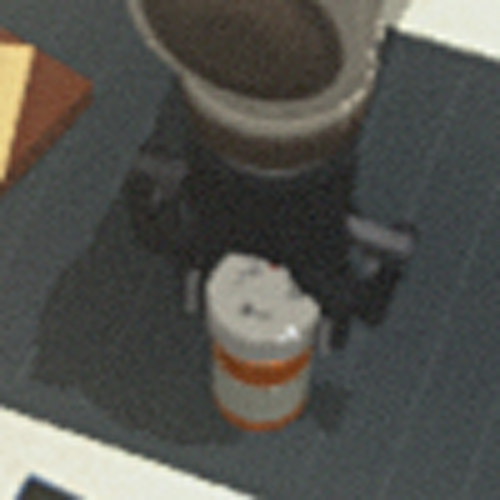

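The pads sit on either side of the cap and are centred on it, with their midpoint at crop pixel (261,307) against the cap side at (263,307). Next I'll grip and push.

```bash
python3 -m handwheel '[{"tx":0,"ty":0,"tz":0,"ax":0,"ay":0.3,"az":0,"jaw":0.3},{"tx":0,"ty":0,"tz":0,"ax":0,"ay":0,"az":0,"jaw":-1},{"tx":0,"ty":0,"tz":0,"ax":0,"ay":0,"az":0,"jaw":-1},{"tx":0,"ty":0,"tz":0,"ax":0,"ay":0,"az":0,"jaw":-1},{"tx":0,"ty":0,"tz":0,"ax":0,"ay":0,"az":0,"jaw":-1},{"tx":0,"ty":0,"tz":0.002,"ax":0,"ay":0,"az":0,"jaw":-1},{"tx":0,"ty":0,"tz":0.002,"ax":0,"ay":0,"az":0,"jaw":-1},{"tx":0,"ty":0,"tz":0.001,"ax":0,"ay":0,"az":0,"jaw":-1},{"tx":0,"ty":0,"tz":0,"ax":0,"ay":0,"az":0,"jaw":-1},{"tx":0,"ty":0,"tz":0,"ax":0,"ay":0,"az":0,"jaw":-1}]' 60
```

```text
time: 18.3
ee_pos: [0.6122, 0.057, 0.0663]
tcp_rot: [180.0, 0.0, -174.0]
wrist_force: [-2.9, 1.2, 9.3]
opening: 0.0542
grasp_force: 62.8
```

```bash
python3 -m handwheel '[{"tx":0,"ty":0,"tz":0.001,"ax":0,"ay":0,"az":0,"jaw":-1},{"tx":0,"ty":0,"tz":0.001,"ax":0,"ay":0,"az":0,"jaw":-1},{"tx":0,"ty":0,"tz":0.0005,"ax":0,"ay":0,"az":0,"jaw":-1},{"tx":0,"ty":0,"tz":0,"ax":0,"ay":0,"az":0,"jaw":-1},{"tx":0,"ty":0,"tz":0,"ax":0,"ay":0,"az":0,"jaw":-1},{"tx":0,"ty":0,"tz":0,"ax":0,"ay":0,"az":0,"jaw":-1},{"tx":0,"ty":0,"tz":0,"ax":0,"ay":0,"az":0,"jaw":-1},{"tx":0,"ty":0,"tz":0,"ax":0,"ay":0,"az":0,"jaw":-1},{"tx":0,"ty":0,"tz":0,"ax":0,"ay":0,"az":0,"jaw":-1},{"tx":0,"ty":0,"tz":0,"ax":0,"ay":0,"az":0,"jaw":-1}]'
```

```text
time: 19.55
ee_pos: [0.6125, 0.057, 0.0649]
tcp_rot: [180.0, 0.1, -174.0]
wrist_force: [-4.7, 1.0, 14.2]
opening: 0.0543
grasp_force: 63.4
```

```bash
python3 -m handwheel '[{"tx":0,"ty":0,"tz":0.001,"ax":0,"ay":0,"az":0,"jaw":-1},{"tx":0,"ty":0,"tz":0,"ax":0,"ay":0,"az":5,"jaw":-1},{"tx":0,"ty":0,"tz":0,"ax":0,"ay":0,"az":6,"jaw":-1},{"tx":0,"ty":0,"tz":0,"ax":0,"ay":0,"az":6,"jaw":-1},{"tx":0,"ty":0,"tz":0,"ax":0,"ay":0,"az":6,"jaw":-1},{"tx":0,"ty":0,"tz":0,"ax":0,"ay":0,"az":6,"jaw":-1},{"tx":0,"ty":0,"tz":0,"ax":0,"ay":0,"az":6,"jaw":-1},{"tx":0,"ty":0,"tz":0,"ax":0,"ay":0,"az":6,"jaw":-1},{"tx":0,"ty":0,"tz":0,"ax":0,"ay":0,"az":6,"jaw":-1},{"tx":0,"ty":0,"tz":0,"ax":0,"ay":0,"az":0,"jaw":-1}]'
python3 -c "
from h import *
st()"
```

```text
time: 20.8
ee_pos: [0.6127, 0.0573, 0.0649]
tcp_rot: [179.8, 0.1, 139.0]
wrist_force: [-5.6, 2.5, 20.5]
opening: 0.0546
grasp_force: 63.9
{'time': np.float64(20.8), 'q': array([5.32020e+00, 1.36695e+01, 1.50350e+00, 7.76530e+01, 5.18000e-02,
       4.63572e+01]), 'ee_pos': array([0.6127, 0.0573, 0.0649]), 'tcp_rot': array([1.798333e+02, 8.740000e-02, 1.389629e+02]), 'wrist_force': array([-5.5976,  2.4642, 20.4509]), 'torque': array([ 0.3899,  1.1549, -0.0087]), 'opening': np.float64(0.0546), 'grasp_force': np.float64(63.9076)}
```

```bash
python3 -m handwheel '[{"tx":0,"ty":0,"tz":0,"ax":0,"ay":0,"az":2,"jaw":-1},{"tx":0,"ty":0,"tz":0,"ax":0,"ay":0,"az":2,"jaw":-1},{"tx":0,"ty":0,"tz":0,"ax":0,"ay":0,"az":2,"jaw":-1},{"tx":0,"ty":0,"tz":0,"ax":0,"ay":0,"az":2,"jaw":-1},{"tx":0,"ty":0,"tz":0,"ax":0,"ay":0,"az":2,"jaw":-1},{"tx":0,"ty":0,"tz":0,"ax":0,"ay":0,"az":0,"jaw":-1},{"tx":0,"ty":0,"tz":0,"ax":0,"ay":0,"az":0,"jaw":-1},{"tx":0,"ty":0,"tz":0,"ax":0,"ay":0,"az":0,"jaw":-1},{"tx":0,"ty":0,"tz":0,"ax":0,"ay":0,"az":0,"jaw":-1},{"tx":0,"ty":0,"tz":0,"ax":0,"ay":0,"az":0,"jaw":-1}]'
python3 -c "
from h import *
st()"
```

```text
time: 22.05
ee_pos: [0.6127, 0.0574, 0.0648]
tcp_rot: [179.8, 0.1, 129.0]
wrist_force: [-5.6, 2.8, 21.0]
opening: 0.0541
grasp_force: 63.9
{'time': np.float64(22.05), 'q': array([5.32090e+00, 1.36707e+01, 1.49990e+00, 7.76516e+01, 5.77000e-02,
       5.62756e+01]), 'ee_pos': array([0.6127, 0.0574, 0.0648]), 'tcp_rot': array([1.798202e+02, 5.070000e-02, 1.290453e+02]), 'wrist_force': array([-5.6374,  2.7893, 20.9659]), 'torque': array([ 0.4006,  1.142 , -0.0229]), 'opening': np.float64(0.0541), 'grasp_force': np.float64(63.9258)}
```

```bash
python3 -m handwheel '[{"tx":0,"ty":0,"tz":0,"ax":0,"ay":0,"az":1,"jaw":-1},{"tx":0,"ty":0,"tz":0,"ax":0,"ay":0,"az":1,"jaw":-1},{"tx":0,"ty":0,"tz":0,"ax":0,"ay":0,"az":1,"jaw":-1},{"tx":0,"ty":0,"tz":0,"ax":0,"ay":0,"az":1,"jaw":-1},{"tx":0,"ty":0,"tz":0,"ax":0,"ay":0,"az":1,"jaw":-1},{"tx":0,"ty":0,"tz":0,"ax":0,"ay":0,"az":1,"jaw":-1},{"tx":0,"ty":0,"tz":0,"ax":0,"ay":0,"az":0,"jaw":-1},{"tx":0,"ty":0,"tz":0,"ax":0,"ay":0,"az":0,"jaw":-1},{"tx":0,"ty":0,"tz":0,"ax":0,"ay":0,"az":0,"jaw":-1},{"tx":0,"ty":0,"tz":0,"ax":0,"ay":0,"az":0,"jaw":-1}]'
python3 -c "
from h import *
st()"
```

```text
time: 23.3
ee_pos: [0.6134, 0.0572, 0.0648]
tcp_rot: [179.8, 0.1, 123.0]
wrist_force: [-1.4, 1.6, 16.8]
opening: 0.0546
grasp_force: 63.8
{'time': np.float64(23.3), 'q': array([5.31130e+00, 1.36880e+01, 1.51700e+00, 7.75743e+01, 3.02000e-02,
       6.22635e+01]), 'ee_pos': array([0.6134, 0.0572, 0.0648]), 'tcp_rot': array([1.797605e+02, 9.180000e-02, 1.230477e+02]), 'wrist_force': array([-1.3528,  1.6   , 16.8173]), 'torque': array([0.267 , 0.3333, 0.1625]), 'opening': np.float64(0.0546), 'grasp_force': np.float64(63.8384)}
```

```bash
python3 -m handwheel '[{"tx":0,"ty":0,"tz":-0.002,"ax":0,"ay":0,"az":0,"jaw":-1},{"tx":0,"ty":0,"tz":-0.002,"ax":0,"ay":0,"az":0,"jaw":-1},{"tx":0,"ty":0,"tz":-0.002,"ax":0,"ay":0,"az":0,"jaw":-1},{"tx":0,"ty":0,"tz":-0.0015,"ax":0,"ay":0,"az":0,"jaw":-1},{"tx":0,"ty":0,"tz":0,"ax":0,"ay":0,"az":0,"jaw":-1},{"tx":0,"ty":0,"tz":0,"ax":0,"ay":0,"az":0,"jaw":-1},{"tx":0,"ty":0,"tz":0,"ax":0,"ay":0,"az":0,"jaw":-1},{"tx":0,"ty":0,"tz":0,"ax":0,"ay":0,"az":0,"jaw":-1},{"tx":0,"ty":0,"tz":0,"ax":0,"ay":0,"az":0,"jaw":-1},{"tx":0,"ty":0,"tz":0,"ax":0,"ay":0,"az":0,"jaw":-1}]'
```

```text
time: 24.55
ee_pos: [0.6121, 0.0569, 0.0696]
tcp_rot: [180.0, -0.0, 123.0]
wrist_force: [4.1, 1.7, 4.6]
opening: 0.0545
grasp_force: 62.9
```

```bash
python3 -m handwheel '[{"tx":0,"ty":0,"tz":-0.0013,"ax":0,"ay":0,"az":0,"jaw":-1},{"tx":0,"ty":0,"tz":0,"ax":0,"ay":0,"az":0,"jaw":0.2},{"tx":0,"ty":0,"tz":0,"ax":0,"ay":0,"az":0,"jaw":0.6},{"tx":0,"ty":0,"tz":0,"ax":0,"ay":0,"az":0,"jaw":1},{"tx":0,"ty":0,"tz":0,"ax":0,"ay":0,"az":0,"jaw":1},{"tx":0,"ty":0,"tz":0,"ax":0,"ay":0,"az":0,"jaw":1},{"tx":0,"ty":0,"tz":-0.03,"ax":0,"ay":0,"az":0,"jaw":1},{"tx":0,"ty":0,"tz":-0.04,"ax":0,"ay":0,"az":0,"jaw":1},{"tx":0,"ty":0,"tz":-0.05,"ax":0,"ay":0,"az":0,"jaw":1},{"tx":0,"ty":0,"tz":-0.05,"ax":0,"ay":0,"az":0,"jaw":1}]'
python3 - <<'E'
from h import *
st()
R=frame(123,0);go([.40,-.20,.24],R)
c=optics.camera('scene')
cv2.imwrite('pics/t9.png',cv2.resize(c['color'][180:290,220:340],(720,600),interpolation=cv2.INTER_CUBIC)[:,:,::-1])
E
```

```text
time: 25.8
ee_pos: [0.6117, 0.0568, 0.2424]
tcp_rot: [-180.0, -0.0, 123.0]
wrist_force: [1.6, -0.1, -0.2]
opening: 0.0854
grasp_force: 0.0
{'time': np.float64(25.8), 'q': array([5.29570e+00, 1.44913e+01, 2.21530e+01, 9.76794e+01, 1.39000e-02,
       6.22658e+01]), 'ee_pos': array([0.6117, 0.0568, 0.2424]), 'tcp_rot': array([-1.799908e+02, -2.050000e-02,  1.230298e+02]), 'wrist_force': array([ 1.5696, -0.0893, -0.2297]), 'torque': array([-0.0033,  0.0007, -0.0304]), 'opening': np.float64(0.0854), 'grasp_force': np.float64(0.0)}
shift(tool now) [-0.0999 -0.3175  0.0024] turn [-0.01 -0.02  0.03] shift in target axes [-0.1    -0.3174  0.0024]
```

```bash
ls pics
```

```text
crop.png
scene0.png
t1.png
t2.png
t3.png
t4.png
t5.png
t6.png
t7.png
t8.png
t9.png
top0.png
```

I've now viewed 11 pictures, one over the limit of 10, so I'll make the remaining checks numerically. First I'll back the arm off.

```bash
python3 -m handwheel '[{"tx":-0.01,"ty":-0.032,"tz":0,"ax":0,"ay":0,"az":0,"jaw":1},{"tx":-0.01,"ty":-0.032,"tz":0,"ax":0,"ay":0,"az":0,"jaw":1},{"tx":-0.01,"ty":-0.032,"tz":0,"ax":0,"ay":0,"az":0,"jaw":1},{"tx":-0.01,"ty":-0.032,"tz":0,"ax":0,"ay":0,"az":0,"jaw":1},{"tx":-0.01,"ty":-0.032,"tz":0,"ax":0,"ay":0,"az":0,"jaw":1},{"tx":-0.01,"ty":-0.032,"tz":0,"ax":0,"ay":0,"az":0,"jaw":1},{"tx":-0.01,"ty":-0.032,"tz":0,"ax":0,"ay":0,"az":0,"jaw":1},{"tx":-0.01,"ty":-0.032,"tz":0,"ax":0,"ay":0,"az":0,"jaw":1},{"tx":-0.01,"ty":-0.032,"tz":0,"ax":0,"ay":0,"az":0,"jaw":1},{"tx":-0.01,"ty":-0.032,"tz":0,"ax":0,"ay":0,"az":0,"jaw":1}]'
python3 - <<'E'
from h import *
import pickle
def an(n,C,bx):
    x,y,W,H=bx;s=C['color'][y:y+H,x:x+W];g=cv2.cvtColor(s,cv2.COLOR_RGB2HSV)
    w=cv2.inRange(g,(0,0,120),(179,70,255));r=cv2.inRange(g,(0,150,60),(3,255,255))|cv2.inRange(g,(170,100,60),(180,255,255));b=cv2.inRange(g,(105,120,40),(130,255,255));a=cv2.inRange(g,(5,140,70),(20,255,255))
    for nm,m in(('white',w),('red',r),('blue',b),('amber',a)):
        k,l,st_,ce=cv2.connectedComponentsWithStats(m)
        for q,e in zip(st_[1:],ce[1:]):
            if q[4]>=2: print(n,nm,(q[:4]+[x,y,0,0]).tolist(),q[4],(e+[x,y]).round(1),ray(C,*(e+[x,y]),.103).round(3))
c,d=optics.camera('scene'),optics.camera('top')
pickle.dump((c,d),open('end.pkl','wb'))
an('scene',c,(262,228,42,52));an('top',d,(232,145,45,45))
print('--before (held, s4)');c4,d4=pickle.load(open('s4.pkl','rb'));an('top4',d4,(238,160,34,38))
print('exp cap top / foot',[(proj(C,[.612,.057,z])).round(1) for C in(c,d) for z in(.103,.003)])
c0,d0=[pickle.load(open(n+'.pkl','rb')) for n in('scene','top')]
df=cv2.absdiff(d0['color'],d['color']).max(2);
for n,(u,v) in dict(phone=(172,220),wallet=(334,200),blue=(273,117),case=(214,117),stap=(345,113),flask=(110,247),pot=(437,208),pink=(388,302)).items(): print(n,(df[v-22:v+22,u-22:u+22]>60).sum(),end=' ')
E
```

```text
time: 27.1
ee_pos: [0.3974, -0.2021, 0.2409]
tcp_rot: [180.0, -0.0, 123.0]
wrist_force: [0.6, -0.1, -0.3]
opening: 0.0855
grasp_force: 0.0
scene white [271, 239, 24, 23] 418 [282.  249.6] [0.617 0.059 0.103]
scene white [288, 262, 4, 6] 6 [289.5 264.5] [0.646 0.093 0.103]
scene white [278, 267, 2, 1] 2 [278.5 267. ] [0.664 0.072 0.103]
scene white [283, 267, 4, 6] 17 [284.9 269.4] [0.663 0.089 0.103]
scene white [288, 270, 1, 2] 2 [288.  270.5] [0.662 0.096 0.103]
scene red [289, 247, 3, 1] 3 [290. 247.] [0.602 0.073 0.103]
scene amber [273, 260, 18, 7] 58 [281.6 263.6] [0.653 0.075 0.103]
scene amber [279, 275, 6, 1] 6 [281.5 275. ] [0.68  0.088 0.103]
top white [232, 145, 45, 31] 812 [252.9 156.2] [0.637 0.059 0.103]
top red [244, 169, 6, 4] 10 [246.4 170.2] [0.599 0.076 0.103]
--before (held, s4)
top4 white [243, 165, 23, 21] 360 [253.5 175. ] [0.586 0.057 0.103]
top4 red [254, 181, 3, 6] 10 [254.8 183.3] [0.563 0.053 0.103]
exp cap top / foot [array([282.3, 247.6]), array([281.3, 267.4]), array([253.5, 165.4]), array([256.2, 174.4])]
phone 0 wallet 14 blue 0 case 0 stap 0 flask 0 pot 1231 pink 792
```

Run:
```python
from h import *
import pickle
c,d=pickle.load(open('end.pkl','rb'));c4,_=pickle.load(open('s4.pkl','rb'));c0=pickle.load(open('scene.pkl','rb'))
for C,u in((c4,287),(c,282)):
    g=cv2.cvtColor(C['color'],cv2.COLOR_RGB2HSV);a=cv2.inRange(g,(5,140,70),(20,255,255));w=cv2.inRange(g,(0,0,120),(179,70,255))
    for uu in(u-3,u,u+3):print(uu,'amber rows',[int(x) for x in np.nonzero(a[215:285,uu])[0]+215],'white',[int(x) for x in np.nonzero(w[215:285,uu])[0][[0,-1]]+215])
df=cv2.absdiff(c0['color'],c['color']).max(2)
for n,(x,y,w,h) in dict(pot=(135,140,30,42),pink=(222,122,20,28),wallet=(203,195,45,35),phone=(370,235,35,55),flask=(430,210,50,60)).items():print(n,(df[y:y+h,x:x+w]>60).sum(),w*h)
```

```text
284 amber rows [244, 245, 246, 247, 248, 257] white [221, 243]
287 amber rows [244, 245, 246, 247, 248, 258] white [220, 243]
290 amber rows [245, 246, 247, 248, 257, 258] white [225, 243]
279 amber rows [262, 263, 264, 265, 266, 275] white [239, 267]
282 amber rows [263, 264, 265, 266, 275] white [239, 261]
285 amber rows [263, 264, 265, 266] white [239, 272]
pot 0 1260
pink 91 560
wallet 0 1575
phone 0 1925
flask 0 3000
```

Run:
```python
from h import *
import pickle
a=cv2.imread('pics/t7.png')[:,:400];a=a[:,:,::-1]
c,_=pickle.load(open('end.pkl','rb'));b=cv2.resize(c['color'][190:290,230:330],(400,400),interpolation=cv2.INTER_CUBIC)
for n,i in(('open',a),('now',b)):
    i=cv2.GaussianBlur(i,(9,3),0).astype(float);s=(i[...,0]-i[...,2])  # red-blue
    for u in(200,206,212):
        col=s[240:360,u];r=np.nonzero(col>60)[0]+240;g=np.split(r,np.nonzero(np.diff(r)>1)[0]+1);w=np.nonzero(i[150:300,u].min(1)>110)[0]+150
        print(n,u,[(int(q[0]),int(q[-1])) for q in g],'cap top',w[0])
```

```text
open 200 [(289, 307), (339, 343)] cap top 197
open 206 [(290, 308), (339, 343)] cap top 196
open 212 [(290, 308), (339, 343)] cap top 196
now 200 [(288, 307), (339, 341)] cap top 195
now 206 [(290, 308), (339, 342)] cap top 195
now 212 [(290, 308), (339, 342)] cap top 194
```

The cap stands at the same height as before I pushed it, and the amber band below it is unchanged, so it has sprung back up. The pointer has turned about 64° clockwise to the stop, and the vial is upright. The other things show no real shift, though the arm or its shadow changes some pixels at the pink decoy.

```bash
python3 -c "
from workcell import workorder
print(workorder.job_done())"
```

```text
the job is handed in; nothing more can be done
None
```

The vial stands upright on the mat with its cap turned to the stop and sprung back up, and the job is handed in; its lock against turning back was not tested, I viewed 11 pictures instead of the allowed 10, and joint 2 briefly read −48.61° against its −48.56° limit.

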